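# Switch on the hot plate under the kettle

## Robot

A 6-joint arm with a two-finger parallel gripper is mounted at the origin on the work surface. World frame = base frame: x ahead of the robot, y to its left, z up, the work surface at z = 0. Lengths are in m, angles in rad, forces in N, time in s.
With the tool pointing down it reaches from about 0.375 to 0.9 m from the base axis. Payload 3.1 kg.
Tool frame: the origin (TCP) lies at the very end of the fingers, on their centre line; the grasp point (between the pads) lies 19 mm behind it; z points along the fingers, y is the direction in which the jaws open and shut (so a half turn about z gives the same grasp; the last joint's range is limited). The gripper opens to 87 mm and grips with 3 to 60 N. Pads are 19 mm wide; open, the fingers measure 117 mm over their backs; the gripper's body (75 mm by 190 mm) begins 51 mm behind the grasp point.
Start: joints at [0.982, 0.527, 1.433, -0, 1.181, -0.178], TCP at [0.25, 0.573, 0.223] pointing down, gripper open.
Joint ranges: [-3.08, 3.08], [-0.75, 2.2], [0.22, 2.44], [-1.43, 4.57], [0, 2.65], [-2.85, 2.85]. Speed limits (rad/s): [2.79, 2.79, 3.14, 3.14, 3.14, 3.14].

## Interface

Orientations are given as a rotation vector (axis times angle).
In Python, from rig import monitor, cams, manip, spotter gives the robot as it stands.
- The arm moves only by the shell command python3 -m creep 'ROWS'. ROWS is JSON, a list that holds one entry, the list of rows, each a list of 5 numbers: the shift along the tool's x, y, z in cm, then the turn about the tool's z in degrees, then the finger opening in cm, from 0 to 8.7. A call has exactly 5 rows; each row shifts and turns the commanded pose from where the row before left it, along the tool's axes as they then stand; what a row does not reach is not made up. A row lasts 1/8 s, in which the tool goes at most 62.5 mm and 10.7 degrees, less where a joint would pass 70% of its speed; a pose out of reach is approached as far as the arm can. A call is refused whole if a number of a shift passes 6.25 or a number of a turn 10.7, either way. A call with a gripper value outside its range is refused whole. The fingers move at their own pace and stop on an object; the grip force is fixed at half the most. Time passes only in rows, so rows that do not move let the fingers close, or fill a call up. It gives the time, the measured TCP pose, the force and the opening at its end, in the units of the state.
- monitor.read_state(): the state, without advancing time (a new reading comes with each control period).
- cams.capture(name): name is "scene" or "top"; returns the picture (400x640x3 uint8, red, green, blue); there is no depth.
- cams.get_calibration(name): a dict with "intrinsics" (3x3 intrinsics, pixels), "xyz" and "rotation" of the camera in the world. Camera axes: x right, y down, z forward; pixel columns grow to the right and rows downward; lengths in m; the calibration is good to about 2 mm. A picture is of the moment at which its call begins. get_calibration takes no time and is no camera call.
- manip.finish_job(): hands the job in, once; it reports no verdict.
Trained networks look in the newest picture that a camera, given by its name, has taken for a name from the list of things; names that differ only in an ending like _2 or _b are one class to them, and where a whole thing is asked for, a point or a joint stands for the part that bears it (a point fixed in the world has none). Each returns a list of dicts, best first, with "conf" (0 to 1); they miss things now and then, are a little off and sometimes report something else, mostly with a low value. They report only what shows in the picture. A call takes as long as a camera call.
- spotter.outline_of(camera, name): "region" (400x640 bool, what is visible of it) and "uv" ([column, row] in pixels, amid what is visible of it).
- spotter.place_of(camera, name): "uv" ([column, row] in pixels: a listed point, or the origin of a listed thing).
The state is a dict: "clock": time; "qpos": joint angles; "qvel": joint speeds; "joint_efforts": joint torques, N m; "tcp_pos": TCP position; "eef_rot": TCP orientation; "ft_force": force on the tool from outside, world axes, zero at the start; "torque": the same for the moment, N m; "width": finger opening in m.
Only numpy, scipy, OpenCV 4.12 (cv2) and the standard library are available. Lean on these libraries where they do the work, as an engineer would, in place of code of your own. Each camera call takes 0.05 s, during which the arm holds its last target.

## Task

Switch on the hot plate that the black kettle stands on: turn its bar handle clockwise from off all the way to on, so that it clicks home, and let go. Leave the handle of the other hot plate, the one under the glass carafe, at off, and leave the kettle standing where it is.

Things in the scene. Friction and masses are not known exactly. Their poses are not given: they have to be found in the camera images.
- kettle_switch (a joint): Bar handle on the hot plate under the black kettle, axis upright. 0 = off (its start), 1.31 rad = on, a stop at each end; grows clockwise seen from above. A sprung detent pushes it to the nearer end with about 0.08 N m and flips over at half travel. At off the bar points at the centre of the round plate under the kettle, 175 mm from the handle's axis.
- kettle_switch_grip (a point): Point on that handle's axis at grip height, 68 mm above the table. Black bar 74 mm long, 14 mm thick, underside 50 mm and top 80 mm above the table, on a round 48 mm foot that stands on the deck; white line on top at the pointer end. The point turns with the bar: x along the bar to the pointer end, z up.
- carafe_switch (a joint): The same handle on the other, identical hot plate, which carries a glass carafe with a white dripper; starts at 0 = off, must stay. Either hot plate may be the left one. Each is a fixed steel box 300 x 180 mm, deck 42 mm above the table; the handle is near its end towards the robot, on its middle line, 110 mm from the box's centre; a dark 156 mm round plate fills the far end.
- kettle: Black steel kettle with gooseneck spout and wooden handle, loose on the round plate. Origin at the centre of its underside, 45 mm above the table, z up, y towards the spout. 140 mm wide at the foot, 150 mm tall; spout reaches 141 mm and handle 123 mm from its axis, on opposite sides, roughly across the hot plate.

How it is judged:
At the end, for the whole second after the job is handed in: The kettle's hot plate handle rests at on (within about 10 degrees of the stop), the carafe's hot plate handle is still at off (within 10 degrees), and the kettle stands upright within 20 mm of where it was (value of joint kettle_switch above 1.13 rad and value of joint carafe_switch below 0.18 rad and distance of kettle from where it was at the start of the episode below 0.02 m and angle between kettle's own z axis and vertical below 0.17 rad); the robot touches nothing.
It fails at once if the handle of the carafe's hot plate is turned away from off (value of joint carafe_switch above 0.5 rad).
It fails at once if the kettle is knocked over or pushed off its place (distance of kettle from where it was at the start of the episode above 0.04 m or angle between kettle's own z axis and vertical above 0.4 rad).
It also fails if it takes over 29 s, if anything falls off the work surface, if the arm or the gripper's body presses on something with over 40 N, if the wrist force passes 120 N, or if a joint passes its speed limit or range.

## Working session

There is one attempt and no reset: what is moved stays moved. The work goes in short steps, Python scripts to look and compute and a shell command to move; the robot and the scene stay as the last step left them, time stands still between calls to the robot, and variables do not carry over. Pictures are saved under pics/ and viewed, and the job is handed in when it is done.

```bash
ls; mkdir -p pics
python3 - <<'E'
from rig import monitor, cams, manip, spotter
import cv2,numpy as np
s=monitor.read_state(); print(s)
for n in ("scene","top"):
    im=cams.capture(n); cv2.imwrite(f"pics/{n}0.png",im[:,:,::-1])
    print(n,cams.get_calibration(n))
    for k in ("kettle_switch_grip","kettle","carafe_switch"):
        for r in spotter.place_of(n,k): print(n,k,r)
E
```

```text
pics
{'clock': 0.0, 'qpos': array([ 9.81538852e-01,  5.28466529e-01,  1.43388768e+00, -4.03371933e-05,
        1.18139700e+00, -1.78518860e-01]), 'qvel': array([-0.0028673 ,  0.0016909 , -0.0005047 , -0.00155146, -0.00094458,
       -0.00133597]), 'joint_efforts': array([-1.38964402e-03, -4.40049469e+01, -1.76588380e+01,  6.31736079e-02,
        5.82755136e-02, -1.60898462e-04]), 'tcp_pos': array([0.24913743, 0.57240377, 0.22157606]), 'eef_rot': array([-0.64047923, -3.07482017,  0.00316503]), 'ft_force': array([-0.00415704,  0.50044104, -0.3414637 ]), 'torque': array([-0.01669731,  0.00763817,  0.01679444]), 'width': 0.08688282020333356}
scene {'intrinsics': array([[403.02323654,   0.        , 322.10946639],
       [  0.        , 403.02323654, 196.26205929],
       [  0.        ,   0.        ,   1.        ]]), 'xyz': array([ 0.68223228, -0.44869899,  0.82308804]), 'rotation': array([-2.57789245, -0.30034315,  0.08653218])}
scene kettle_switch_grip {'uv': [316.1, 113.3], 'conf': 0.59}
scene kettle {'uv': [384.5, 119.1], 'conf': 0.94}Traceback (most recent call last):
  File "<stdin>", line 8, in <module>
ValueError: it knows: kettle, kettle_switch_grip
```

```bash
cat > h.py <<'E'
from rig import monitor, cams, manip, spotter
import cv2,numpy as np
from scipy.spatial.transform import Rotation as R
def ray(n,uv,z):
    c=cams.get_calibration(n);K=c["intrinsics"];M=R.from_rotvec(c["rotation"]).as_matrix()
    d=M@np.linalg.solve(K,[uv[0],uv[1],1]); p=c["xyz"]; return p+d*(z-p[2])/d[2]
def proj(n,P):
    c=cams.get_calibration(n);K=c["intrinsics"];M=R.from_rotvec(c["rotation"]).as_matrix()
    q=K@(M.T@(np.array(P)-c["xyz"])); return q[:2]/q[2]
E
python3 - <<'E'
from h import *
n="top"
im=cams.capture(n); cv2.imwrite(f"pics/{n}1.png",im[:,:,::-1])
print(cams.get_calibration(n))
for r in spotter.place_of(n,"kettle_switch_grip"): print(r, ray(n,r["uv"],.068))
for r in spotter.place_of(n,"kettle"): print(r, ray(n,r["uv"],.045))
print(ray("scene",(316.1,113.3),.068),ray("scene",(384.5,119.1),.045))
for r in spotter.outline_of(n,"kettle_switch_grip"): print(r["uv"],r["conf"],r["region"].sum(), ray(n,r["uv"],.08))
s=monitor.read_state();print(R.from_rotvec(s["eef_rot"]).as_matrix())
E
```

```text
{'intrinsics': array([[411.68382633,   0.        , 316.49673832],
       [  0.        , 411.68382633, 196.50507178],
       [  0.        ,   0.        ,   1.        ]]), 'xyz': array([ 0.42411934, -0.01344733,  1.15151193]), 'rotation': array([-2.12140216,  2.16924496, -0.18728862])}
{'uv': [212.6, 234.8], 'conf': 0.71} [0.50201079 0.24236491 0.068     ]
{'uv': [202.1, 174.7], 'conf': 0.59} [0.66846605 0.27912543 0.045     ]
[0.50391007 0.2345947  0.068     ] [0.67382037 0.27618417 0.045     ]
[210.1, 237.0] 0.8 356 [0.49561117 0.24588144 0.08      ]
[[-9.16810181e-01  3.99323181e-01 -2.97584683e-04]
 [ 3.99323281e-01  9.16810073e-01 -4.54947346e-04]
 [ 9.11576142e-05 -5.35932851e-04 -9.99999852e-01]]
```

View pics/scene0.png

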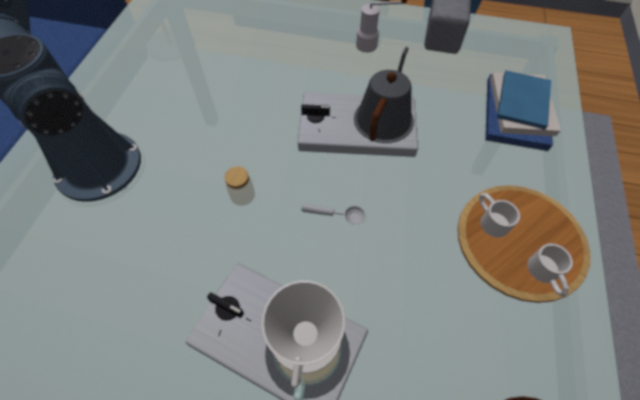

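```bash
ls pics
```

```text
scene0.png
top1.png
```

View pics/top1.png

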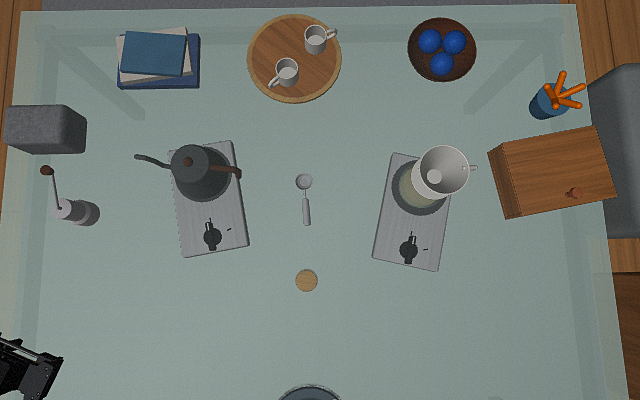

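The kettle's plate is the left one: its handle is at about (212,236) in top and (316,112) in scene. The carafe's plate is on the right, with its handle at (409,248). I'll zoom in to measure the bar's axis and direction.

Run:
```python
from h import *
im=cv2.imread("pics/top1.png"); 
cv2.imwrite("pics/z1.png",cv2.resize(im[135:265,130:260],None,fx=5,fy=4.5,interpolation=cv2.INTER_CUBIC)[:600])
im2=cv2.imread("pics/scene0.png"); 
cv2.imwrite("pics/z2.png",cv2.resize(im2[60:160,280:430],None,fx=5,fy=5,interpolation=cv2.INTER_CUBIC))
# deck corners in top
for uv in [(168,153),(231,141),(248,245),(184,257)]: print(ray("top",uv,.042)[:2])
for a in (12,13,15): 
  t=np.radians(a); P=np.array([.502,.239,.068])
  print(a,proj("top",P),proj("top",P+[.175*np.cos(t),.175*np.sin(t),-.023]),proj("top",P+[.037*np.cos(t),.037*np.sin(t),.012]),proj("top",P-[.037*np.cos(t),.037*np.sin(t),-.012]))
```

```text
[0.73234257 0.37503684]
[0.76332516 0.20178961]
[0.47453294 0.15375298]
[0.44671326 0.32321623]
12 [213.89025067 234.77518152] [203.50792986 172.98862282] [210.07378224 220.60348075] [215.57837246 248.47435044]
13 [213.89025067 234.77518152] [202.40897779 173.24663683] [209.82964071 220.66230291] [215.82490575 248.41405042]
15 [213.89025067 234.77518152] [200.22249163 173.81824713] [209.34409571 220.79248873] [216.3150816  248.28066944]
```

View pics/z1.png

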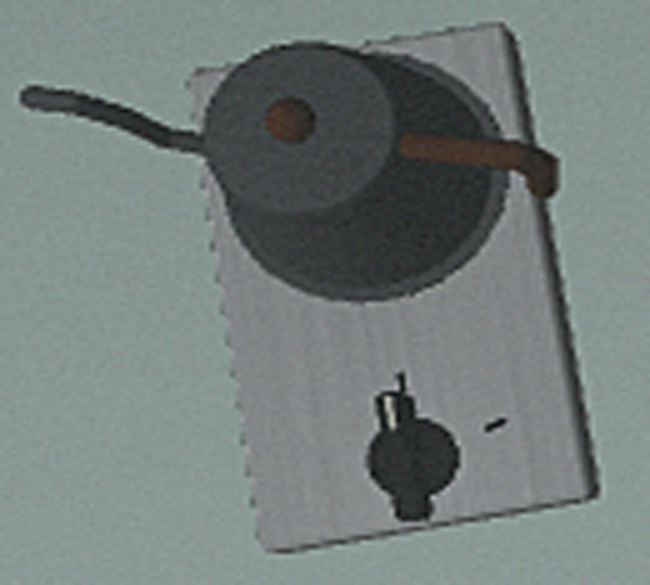

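View pics/z2.png

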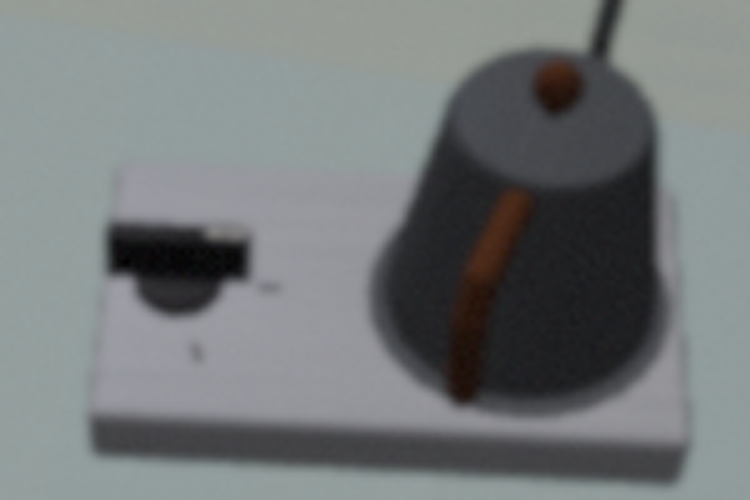

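```bash
cat > ov.py <<'E'
from h import *
def draw(x,y,a,tag):
    t=np.radians(a);c,s=np.cos(t),np.sin(t)
    def W(u,v,z): return [x+c*u-s*v,y+s*u+c*v,z]
    for n,f,(r0,r1,c0,c1) in (("top","pics/top1.png",(205,265,170,260)),("scene","pics/scene0.png",(80,165,280,430))):
        k=7 if n=="top" else 5
        im=cv2.resize(cv2.imread(f)[r0:r1,c0:c1],None,fx=k,fy=k,interpolation=cv2.INTER_CUBIC)
        def poly(L,col): 
            p=np.array([(proj(n,q)-[c0,r0]+.5)*k for q in L]).astype(np.int32); cv2.polylines(im,[p],True,col,1)
        for z,col in ((.08,(0,255,255)),(.05,(0,128,255))): poly([W(*q,z) for q in [(.037,.007),(.037,-.007),(-.037,-.007),(-.037,.007)]],col)
        poly([W(.024*np.cos(b),.024*np.sin(b),.05) for b in np.linspace(0,6.28,30)],(255,0,255))
        poly([W(*q,.042) for q in [(-.04,.09),(-.04,-.09),(.26,-.09),(.26,.09)]],(0,255,0))
        cv2.imwrite(f"pics/ov_{n}_{tag}.png",im)
E
python3 -c "
from ov import *
draw(.498,.242,10,'a')
print(ray('top',(210.8,236.4),.08),ray('top',(212.6,236.8),.048),ray('scene',(315.6,106),.08))"
```

```text
[0.49711918 0.244104   0.08      ] [0.49812817 0.24699902 0.048     ] [0.49969504 0.24725764 0.08      ]
```

View pics/ov_top_a.png

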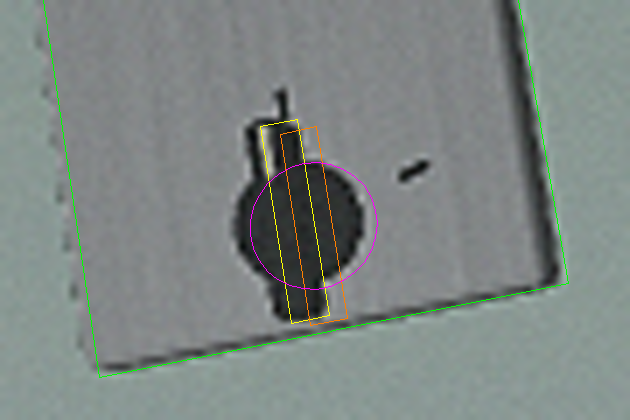

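View pics/ov_scene_a.png

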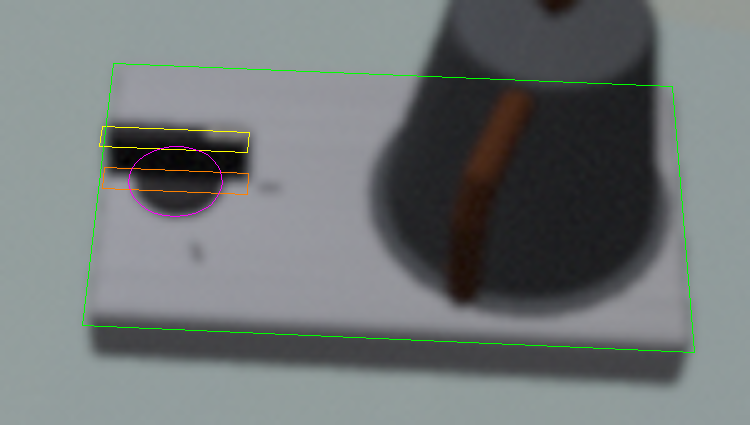

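```bash
python3 -c "
from ov import *
draw(.500,.246,11.5,'b')"
```

```text
(no output)
```

View pics/ov_top_b.png

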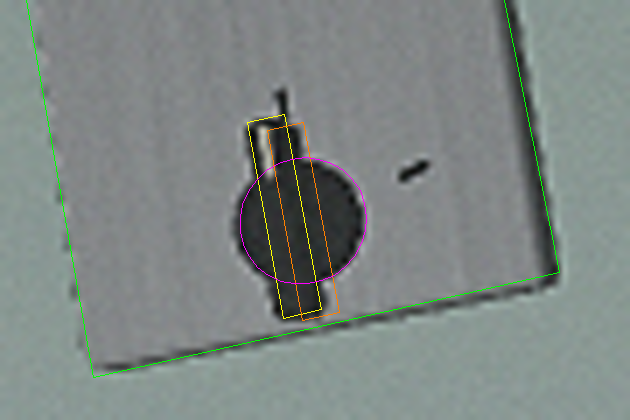

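View pics/ov_scene_b.png

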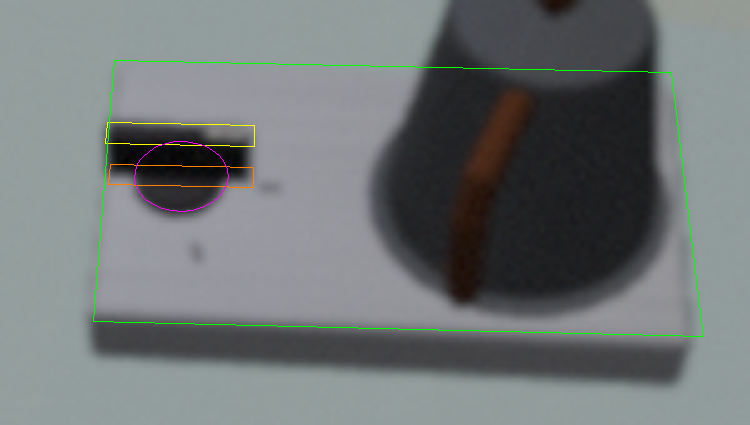

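The model overlay fits with the axis at about (0.499, 0.245) and the bar yaw at about 11°. I'll move above it.

```bash
python3 -m creep '[[[-5.1,-2.8,0,0,8.7],[-5.1,-2.8,0,0,8.7],[-5.1,-2.8,0,0,8.7],[-5.1,-2.8,0,0,8.7],[-5.1,-2.8,0,0,8.7]]]'
cat > d.py <<'E'
from h import *
import sys
s=monitor.read_state(); M=R.from_rotvec(s["eef_rot"]).as_matrix()
T=np.array([.499,.245,float(sys.argv[1])]); d=M.T@(T-s["tcp_pos"])*100
yy=np.degrees(np.arctan2(M[1,1],M[0,1]))
print("t",s["clock"],"pos",s["tcp_pos"].round(4),"d cm",d.round(2),"yaw y",yy.round(1),"turn needed",round(yy-101,1),"q",s["qpos"].round(2),"F",s["ft_force"].round(1),"tau",s["torque"].round(2),"w",round(s["width"],4), "tilt",(M[:,2]).round(3))
E
python3 d.py .222
```

```text
clock: 0.98
tcp_pos: [0.4285, 0.3414, 0.2228]
eef_rot: [0.64, 3.075, 0.001]
ft_force: [0.7, 0.4, -0.0]
width: 0.087
t 0.975 pos [0.4285 0.3414 0.2228] d cm [-10.31  -6.02   0.08] yaw y 66.5 turn needed -34.5 q [ 0.47  0.42  1.63  0.    1.09 -0.69] F [ 0.7  0.4 -0. ] tau [0.01 0.   0.04] w 0.087 tilt [ 0.001  0.    -1.   ]
```

```bash
python3 -m creep '[[[-5.1,-3.0,0,0,8.7],[-5.1,-3.0,0,0,8.7],[0,0,0,-10.5,8.7],[0,0,0,-10.5,8.7],[0,0,0,-10.5,8.7]]]' >/dev/null
python3 d.py .110
```

```text
t 1.6 pos [0.4972 0.2466 0.2226] d cm [-0.16 -0.19 11.26] yaw y 98.3 turn needed -2.7 q [ 0.26  0.43  1.61  0.    1.1  -1.46] F [ 0.8 -0.1 -0. ] tau [ 0.05  0.06 -0.  ] w 0.0869 tilt [-0.  0. -1.]
```

```bash
python3 -m creep '[[[-0.15,-0.2,0,-2.7,8.7],[0,0,4,0,8.7],[0,0,4,0,8.7],[0,0,3.3,0,8.7],[0,0,0,0,8.7]]]' >/dev/null
python3 d.py .060
python3 - <<'E'
from h import *
for n in ("top","scene"):
    im=cams.capture(n)[:,:,::-1]
    c=im[150:290,150:290] if n=="top" else im[40:170,250:430]
    cv2.imwrite(f"pics/{n}_hov.png",cv2.resize(c,None,fx=4,fy=4,interpolation=cv2.INTER_CUBIC))
E
```

```text
t 2.225 pos [0.4968 0.2447 0.1074] d cm [-0.25 -0.01  4.74] yaw y 100.7 turn needed -0.3 q [ 0.26  0.6   1.71  0.    0.84 -1.5 ] F [-0.2  0.4  0.2] tau [-0.02  0.02 -0.02] w 0.0871 tilt [-0.006 -0.002 -1.   ]
```

View pics/scene_hov.png

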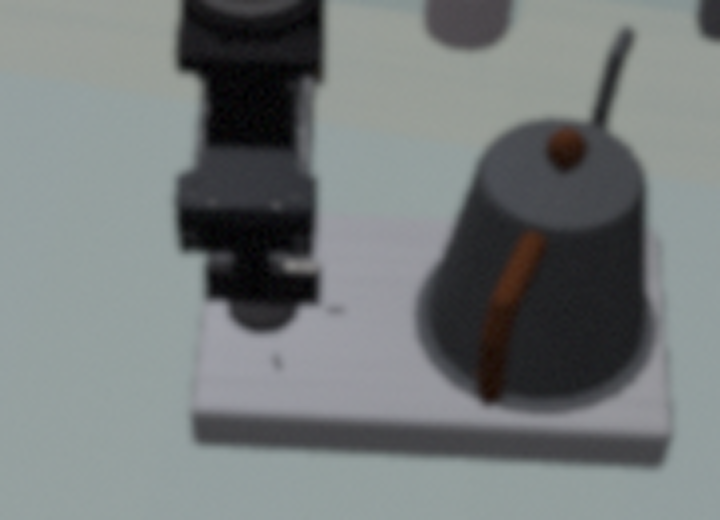

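View pics/top_hov.png

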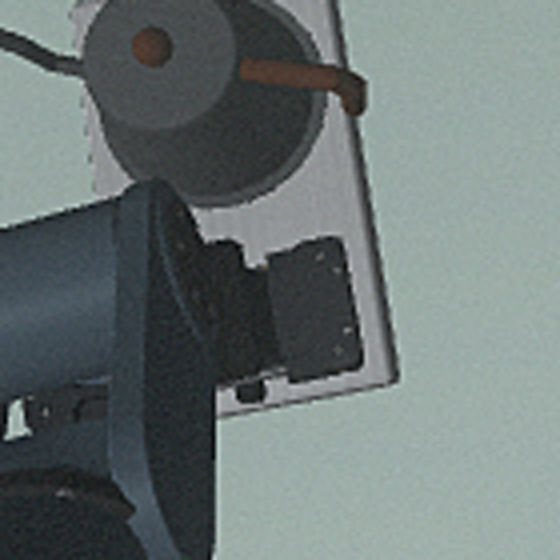

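The bar lies between the fingers, which straddle it in the scene view at about (265,280) in the crop. I'll descend and close loosely, leaving some slack in case the centre is off by a few mm.

```bash
python3 -m creep '[[[-0.2,0,2,0,8.7],[0,0,2.6,0,8.7],[0,0,0,0,8.7],[0,0,0,0,2.0],[0,0,0,0,2.0]]]' >/dev/null
python3 d.py .060
```

```text
t 2.95 pos [0.5018 0.246  0.0651] d cm [ 0.29 -0.05  0.51] yaw y 100.7 turn needed -0.3 q [ 0.26  0.67  1.73  0.    0.74 -1.5 ] F [-0.4  0.2  0.2] tau [ 0.04 -0.01 -0.  ] w 0.0742 tilt [ 0.003  0.001 -1.   ]
```

```bash
python3 -m creep '[[[0.2,0,0.4,0,2.0],[0,0,0,0,2.0],[0,0,0,0,2.0],[0,0,0,0,2.0],[0,0,0,0,2.0]]]' >/dev/null
python3 d.py .060
python3 -m creep '[[[0,0,0,0,2.0],[0,0,0,0,2.0],[0,0,0,0,2.0],[0,0,0,0,2.0],[0,0,0,0,2.0]]]' >/dev/null
python3 d.py .060
```

```text
t 3.575 pos [0.4988 0.2453 0.0595] d cm [-0.02 -0.03 -0.05] yaw y 100.7 turn needed -0.3 q [ 0.26  0.68  1.73 -0.    0.73 -1.5 ] F [-0.2  0.5  0.5] tau [ 0.05 -0.04  0.04] w 0.0254 tilt [-0. -0. -1.]
t 4.2 pos [0.4987 0.2456 0.0596] d cm [-0.02 -0.07 -0.04] yaw y 100.7 turn needed -0.3 q [ 0.26  0.68  1.73  0.    0.73 -1.5 ] F [-1.3  2.3 -0.5] tau [ 0.51  0.1  -0.02] w 0.0202 tilt [ 0.     0.001 -1.   ]
```

```bash
python3 -m creep '[[[0,0.3,0,0,2.0],[0,0,0,0,2.0],[0,0,0,8,2.0],[0,0,0,8,2.0],[0,0,0,0,2.0]]]' >/dev/null
python3 d.py .060
```

```text
t 4.825 pos [0.498  0.2482 0.0595] d cm [-0.12 -0.31 -0.05] yaw y 84.8 turn needed -16.2 q [ 0.26  0.68  1.73 -0.    0.73 -1.22] F [-0.9  1.7  0.4] tau [ 0.11  0.09 -0.01] w 0.02 tilt [-0. -0. -1.]
```

```bash
python3 -m creep '[[[0,0,0,8,2.0],[0,0,0,8,2.0],[0,0,0,8,2.0],[0,0,0,0,2.0],[0,0,0,0,2.0]]]' >/dev/null
python3 d.py .060
python3 - <<'E'
from h import *
for n in ("scene",):
    im=cams.capture(n)[:,:,::-1]
    c=im[40:170,250:430]
    cv2.imwrite(f"pics/{n}_t1.png",cv2.resize(c,None,fx=4,fy=4,interpolation=cv2.INTER_CUBIC))
E
```

```text
t 5.45 pos [0.498  0.2487 0.0595] d cm [-0.27 -0.27 -0.05] yaw y 60.8 turn needed -40.2 q [ 0.26  0.68  1.73  0.    0.73 -0.8 ] F [-1.3  4.6  0. ] tau [0.76 0.21 0.08] w 0.0202 tilt [-0.     0.001 -1.   ]
```

View pics/scene_t1.png

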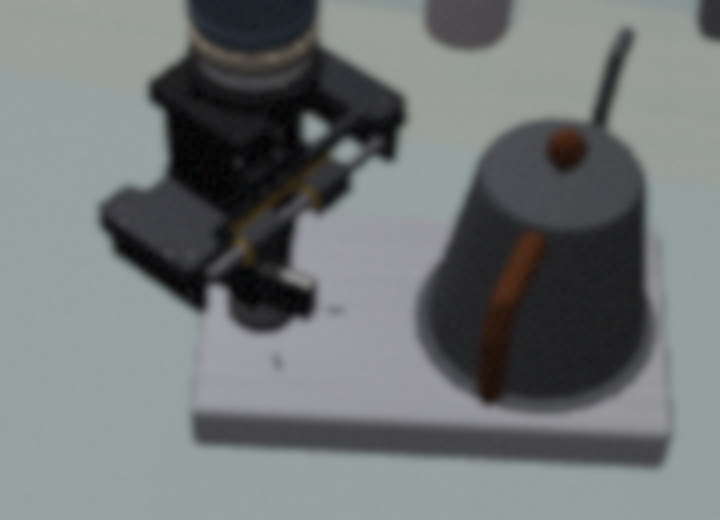

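The bar is turning clockwise: its pointer end is now at about (305,290) in the crop. The kettle is clear, so I'll continue.

```bash
python3 -m creep '[[[0,0,0,8,2.0],[0,0,0,8,2.0],[0,0,0,5,2.0],[0,0,0,0,2.0],[0,0,0,0,2.0]]]' >/dev/null
python3 d.py .060
python3 - <<'E'
from h import *
for n in ("scene",):
    im=cams.capture(n)[:,:,::-1]
    c=im[40:170,250:430]
    cv2.imwrite(f"pics/{n}_t2.png",cv2.resize(c,None,fx=4,fy=4,interpolation=cv2.INTER_CUBIC))
E
```

```text
t 6.125 pos [0.4997 0.2479 0.0597] d cm [-0.18 -0.23 -0.03] yaw y 39.8 turn needed -61.2 q [ 0.26  0.68  1.73 -0.    0.73 -0.43] F [ 2.9 -0.4 -1.1] tau [-0.06 -0.42 -0.07] w 0.0195 tilt [ 0.003 -0.    -1.   ]
```

View pics/scene_t2.png

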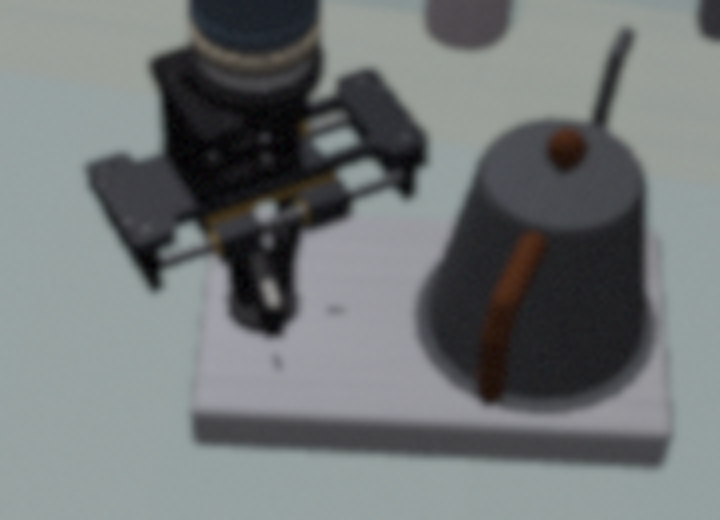

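The detent has flipped: the bar leads now and the force has changed sign. I'll follow it to the stop.

```bash
python3 -m creep '[[[0,0,0,7,2.0],[0,0,0,7,2.0],[0,0,0,0,2.0],[0,0,0,0,2.0],[0,0,0,0,2.0]]]' >/dev/null
python3 d.py .060
python3 - <<'E'
from h import *
for n in ("scene",):
    im=cams.capture(n)[:,:,::-1]
    c=im[40:170,250:430]
    cv2.imwrite(f"pics/{n}_t3.png",cv2.resize(c,None,fx=4,fy=4,interpolation=cv2.INTER_CUBIC))
E
```

```text
t 6.8 pos [0.4981 0.2482 0.0595] d cm [-0.33 -0.05 -0.05] yaw y 25.7 turn needed -75.3 q [ 0.26  0.68  1.73 -0.    0.73 -0.19] F [ 0.7  0.2 -1. ] tau [-0.11  0.03 -0.02] w 0.0197 tilt [-0. -0. -1.]
```

View pics/scene_t3.png

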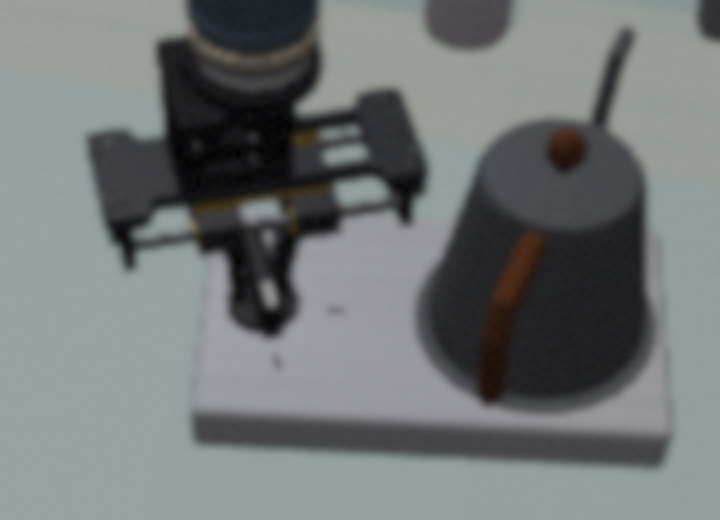

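```bash
python3 -m creep '[[[0,0,0,0,5],[0,0,0,0,5],[0,0,0,0,5],[0,0,0,0,5],[0,0,0,0,5]]]' >/dev/null
python3 d.py .060
python3 -m creep '[[[0,0,-2,0,5],[0,0,-4,0,5],[0,0,-5,0,5],[0,0,-5,0,5],[0,0,0,0,5]]]' >/dev/null
python3 d.py .060
```

```text
t 7.475 pos [0.4982 0.2482 0.0595] d cm [-0.33 -0.07 -0.05] yaw y 25.7 turn needed -75.3 q [ 0.26  0.68  1.73 -0.    0.73 -0.19] F [-0.   0.9  0.3] tau [-0.04  0.03 -0.04] w 0.0493 tilt [-0. -0. -1.]
t 8.1 pos [0.5011 0.2491 0.224 ] d cm [-0.25 -0.53 16.4 ] yaw y 25.7 turn needed -75.3 q [ 0.26  0.43  1.6   0.    1.09 -0.19] F [ 0.2 -0.  -0.5] tau [-0.06  0.07  0.01] w 0.0498 tilt [ 0.01   0.003 -1.   ]
```

```bash
python3 -m creep '[[[5,-2,-1,0,5],[5,-2,-1,0,5],[5,-2,0,0,5],[5,-1,0,0,5],[0,0,0,0,5]]]' >/dev/null
python3 d.py .060
python3 - <<'E'
from h import *
for n in ("top","scene"):
    im=cams.capture(n)[:,:,::-1]
    c=im[130:270,120:260] if n=="top" else im[40:170,250:430]
    cv2.imwrite(f"pics/{n}_end.png",cv2.resize(c,None,fx=4,fy=4,interpolation=cv2.INTER_CUBIC))
    cv2.imwrite(f"pics/{n}_endfull.png",im)
    for r in spotter.place_of(n,"kettle"): print(n,r, ray(n,r["uv"],.045))
E
```

```text
t 8.725 pos [0.3453 0.3998 0.2384] d cm [-20.64   7.08  17.81] yaw y 26.0 turn needed -75.0 q [0.65 0.38 1.65 0.   1.11 0.19] F [0.8 0.2 0.2] tau [-0.05  0.01  0.02] w 0.0499 tilt [-0.002 -0.001 -1.   ]
top {'uv': [203.0, 171.3], 'conf': 0.62} [0.67793513 0.27686501 0.045     ]
top {'uv': [208.8, 236.5], 'conf': 0.58} [0.49935702 0.25783573 0.045     ]
scene {'uv': [383.1, 119.8], 'conf': 0.72} [0.67069459 0.27300573 0.045     ]
```

View pics/scene_endfull.png

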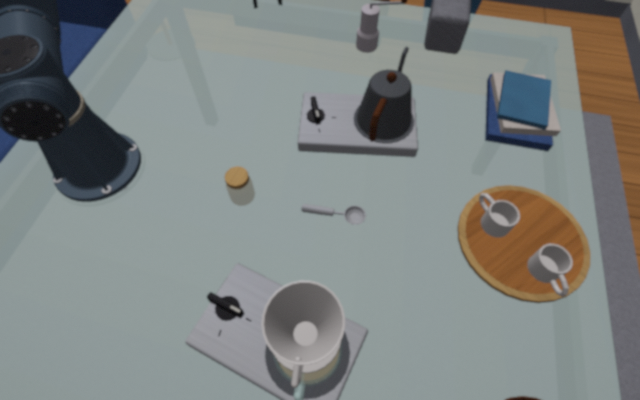

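View pics/top_end.png

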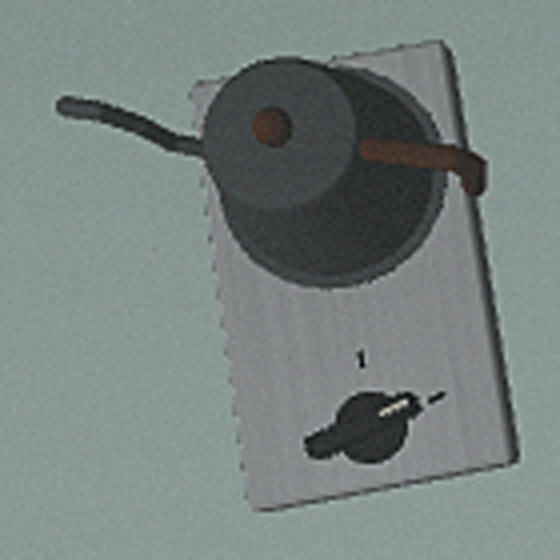

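The top picture shows the bar pointing at the "on" mark: pointer end at about (412,403), tail at about (313,447) in the crop. That is about 75–77° of turn. The kettle hasn't moved, and the carafe's handle looks the same as before.

Run:
```python
from rig import manip
print(manip.finish_job())
```

```text
the job is handed in; nothing more can be done
None
```

The kettle's hot plate is switched on and the job is handed in, at about 9 s of the 29 s allowed; the hand-in itself gave no verdict. I held the left handle's bar loosely, turned it clockwise until the detent flipped over, followed it to the stop, then let go and backed away.

- **Kettle handle:** in the last top picture the bar points at the "on" mark. I measured about 77° of turn by eye from the pixels, against 75° at the stop.
- **Carafe handle:** it looks unchanged in the last scene picture.
- **Kettle position:** it looks upright and unmoved in both pictures. The network's kettle position differed by about 10 mm between the first and last top pictures and by about 4 mm between the scene ones. I took that as noise, since the arm never came near the kettle.
- **Other disagreements:** the network also reported a false "kettle" at the handle. My first estimate of the handle's position was about 3 mm off, which showed as a light contact of 2–3 N, and I corrected it before turning.
- **Forces:** wrist force readings, taken after each move, stayed under about 5 N, and the arm ended clear of everything.

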